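# Put away the sorting cup and shut the kit drawer

## Task

Put the blue sorting cup that stands on the bench into the matching cup in the open drawer, so that the two are nested upright, then push the drawer fully home until its catch holds it. Leave the cups stacked in the drawer, and do not disturb the water bottle, the steel tin or the brush.

Things in the scene. Friction and masses are not known exactly. Their poses are not given: they have to be found in the camera images.
- cup_loose: Loose blue plastic cup, upright on the bench on the left or the right of the drawer unit. A plain cone: 44 mm tall, outer diameter 64 mm at the rim and 36 mm at the foot, wall 4 mm, thick base 15 mm, about 60 g. Origin: centre of its underside, z up. Nested in its twin it stands about 15 mm higher than the twin.
- cup_kept: Identical blue cup, loose, standing upright and empty on the floor of the open drawer, 70 to 125 mm behind the white face of the drawer front. Origin: centre of its underside, z up.
- drawer (a joint): Opening of the upper drawer in m: 0 = fully home (its white front then lies flush with that of the closed lower drawer), grows as it comes out towards the robot, at most 0.19. Starts about 0.15 to 0.18 open. Light sliding friction of 1 to 2 N; a spring catch gives about 4 N of resistance 15 to 7 mm before home and from there draws the drawer in and holds it.
- drawer_pull (a point): Centre of the front face of the aluminium grip strip (200 wide, 14 tall, 12 mm out from the white front) at the top of the upper drawer's front, 168 mm above the bench; moves with the drawer. x axis points into the unit, the way the drawer closes; y along the strip; z up. The white front is 236 mm wide, 14 mm thick; its top edge is 10 mm above this point.
- drawer_floor (a point): Centre of the drawer's inner floor, 100 mm above the bench; axes as for drawer_pull; it moves with the drawer. The drawer is open on top, inside 228 mm long (x) by 194 mm wide (y), side walls 46 mm above this floor, front wall 78 mm above it. The strip's front face is at x = -146 mm.
- unit_top (a point): Middle of the front top edge of the fixed green drawer unit (270 mm deep, 236 mm wide, 180 mm tall, black rubber mat on top); axes as for drawer_pull. The unit stands on the bench, its front towards the robot, turned by up to about 9 degrees. Its lower drawer is a closed dummy.
- bottle: Bystander: turquoise water bottle, 66 mm diameter, 190 mm tall, standing on the other side of the drawer unit from the loose cup. Origin: centre of its underside.
- tin: Bystander: open dark steel tin, 90 x 150 x 45 mm, to the left. Origin: centre of its underside.
- brush: Bystander: hand brush lying on the bench, to the right. Origin: under its middle.

How it is judged:
By the outcome, as a careful person would: the job done as asked, in the order asked, and still so for the second after the job is handed in, with the robot touching nothing.
It also fails if it takes over 61 s, if anything falls off the work surface, if the arm or the gripper's body presses on something with over 40 N, if the wrist force passes 120 N, or if a joint passes its speed limit or range.

## Robot

A 6-joint arm with a two-finger parallel gripper is mounted at the origin on the work surface. World frame = base frame: x ahead of the robot, y to its left, z up, the work surface at z = 0. Lengths are in mm, angles in rad, forces in N, time in s.
With the tool pointing down it reaches from about 400 to 925 mm from the base axis. Payload 12.5 kg.
Tool frame: the origin (TCP) lies midway between the tips of the shut fingers; the grasp point (between the pads) lies 19 mm behind it; z points along the fingers, y is the line along which they close (so a half turn about z gives the same grasp; the last joint's range is limited). The gripper opens to 95 mm and grips with 3 to 60 N. Pads are 20 mm wide; open, the fingers measure 119 mm over their backs; the gripper's body (75 mm by 180 mm) begins 59 mm behind the grasp point.
Start: joints at [1.172, 0.491, 1.559, -0, 1.092, -0.106], TCP at [180.379, 598.423, 214.661] pointing down, gripper open.
Joint ranges: [-3.1, 3.1], [-0.84, 2.19], [0.05, 2.79], [-1.13, 4.28], [0.06, 2.93], [-2.69, 2.69]. Speed limits (rad/s): [2.22, 2.22, 2.79, 3.14, 3.14, 3.14].

## Interface

Orientations are given as [roll, pitch, yaw] about the fixed x, y, z axes, in that order (R = Rz(yaw) Ry(pitch) Rx(roll)).
In Python, from cell import env gives the robot as it stands.
- The arm moves only by the shell command python3 -m inch 'ROWS'. ROWS is JSON, a list of rows, each a list of 7 numbers: the turn, a rotation vector about the tool's x, y, z in rad, then the shift along the tool's x, y, z in cm, then the closure, from -1 (fully open) to 1 (shut). A call has 1 to 20 rows; each row shifts and turns the commanded pose from where the row before left it, along the tool's axes as they then stand; what a row does not reach is not made up. A row lasts 1/8 s, in which the tool goes at most 62.5 mm and 10.7 degrees, less where a joint would pass 70% of its speed; a pose out of reach is approached as far as the arm can. A call with a gripper value outside its range is refused whole. The fingers move at their own pace and stop on an object; the grip force is fixed at half the most. Time passes only in rows, so rows that do not move let the fingers close. It gives the time, the measured TCP pose, the force, the opening and the grip force at its end, in the units of the state.
- env.state(): the state, without advancing time (a new reading comes with each control period).
- env.read_camera(name): name is "side" or "top" or "wrist"; returns a dict with "img" (480x640x3 uint8, red, green, blue), "depth" (480x640 float32, mm along the optical axis (not along the pixel's ray), 0 where there is no reading), "fx", "fy", "cx", "cy" (pixels), "D" ([k1, k2, p1, p2, k3] as OpenCV has them; the pictures are not rectified), "position" and "orientation" of the camera in the world. Camera axes: x right, y down, z forward; pixel columns grow to the right and rows downward; lengths in mm; the calibration is good to about 2 mm. A picture is of the moment at which its call begins.
- env.job_done(): hands the job in; it is judged then, once.
Trained networks look in a picture, given as the dict that the camera call returned (one of the last four; its "shot" number tells which), for a name from the list of things; names that differ only in an ending like _2 or _b are one class to them, and where a whole thing is asked for, a point or a joint stands for the part that bears it (a point fixed in the world has none). Each returns a list of dicts, best first, with "score" (0 to 1); they miss things now and then, are a little off and sometimes report something else, mostly with a low value. They report only what shows in the picture. A call takes as long as a camera call.
- env.find_in(picture, target): "centre" ([x, y, z] in mm, in the coordinates of the camera as it stood for that picture, good to about 4 mm: the middle of the surface that is visible of it).
- env.trace(picture, target): "mask" (480x640 bool, what is visible of it).
The state is a dict: "t": time; "joints": joint angles; "qvel": joint speeds; "tau": joint torques, N m; "eef_pos": TCP position; "tcp_rot": TCP orientation; "ft_force": force on the tool from outside, world axes, zero at the start; "moment": the same for the moment, N m; "opening": opening from 0.0 (shut) to 1.0 (fully open); "grip_force": force on a finger pad.
Only numpy, scipy, OpenCV 4.12 (cv2) and the standard library are available. Lean on these libraries where they do the work, as an engineer would, in place of code of your own. Each camera call takes 0.05 s, during which the arm holds its last target. There are 200 camera calls.

## Working session

There is one attempt and no reset: what is moved stays moved. The work goes in short steps, Python scripts to look and compute and a shell command to move; the robot and the scene stay as the last step left them, time stands still between calls to the robot, and variables do not carry over. Pictures are saved under pics/ and viewed, at most 10 in all, crops included, and the job is handed in when it is done.

```bash
ls; mkdir -p pics
cat > h.py <<'E'
import numpy as np, cv2
from scipy.spatial.transform import Rotation as R
from cell import env
def cam(n): return env.read_camera(n)
def Rc(p):
    o=np.array(p["orientation"],float)
    return o if o.shape==(3,3) else R.from_euler('xyz',o).as_matrix()
def w(p,c): return Rc(p)@np.array(c)+np.array(p["position"])
def cloud(p,mask):
    v,u=np.nonzero(mask&(p["depth"]>0)); z=p["depth"][v,u]
    K=np.array([[p["fx"],0,p["cx"]],[0,p["fy"],p["cy"]],[0,0,1]])
    n=cv2.undistortPoints(np.stack([u,v],1).astype(float)[:,None],K,np.array(p["D"]))[:,0]
    return (np.c_[n*z[:,None],z])@Rc(p).T+np.array(p["position"])
def save(p,f): cv2.imwrite("pics/"+f,p["img"][:,:,::-1])
E
python3 - <<'E'
from h import *
np.set_printoptions(precision=1,suppress=True)
print(env.state())
ps={}
for n in("top","side"):
    p=cam(n); save(p,n+"0.png"); ps[n]=p; print(n,p["position"],p["orientation"],p["fx"])
    for t in("cup_loose","cup_kept","drawer","drawer_pull","drawer_floor","unit_top","bottle","tin","brush"):
        try:
            for d in env.find_in(p,t)[:3]: print(n,t,round(d["score"],2),w(p,d["centre"]))
        except Exception as e: print(t,e)
    for t in("cup_loose","drawer"):
        for i,d in enumerate(env.trace(p,t)[:2]):
            c=cloud(p,d["mask"]); print(n,t,"mask",round(d["score"],2),len(c),c.min(0),c.max(0),np.median(c,0))
cv2.imwrite("pics/both0.png",cv2.resize(np.vstack([ps[n]["img"][:,:,::-1] for n in ps]),(400,600)))
E
```

```text
pics
{'t': 0.0, 'joints': array([ 1.2,  0.5,  1.6, -0. ,  1.1, -0.1]), 'qvel': array([-0., -0.,  0.,  0., -0.,  0.]), 'tau': array([  0. , -61.3, -25.8,   0.1,   0. ,  -0. ]), 'eef_pos': array([180.3, 598.2, 214.1]), 'tcp_rot': array([-3.1, -0. ,  2.8]), 'ft_force': array([ 0.5, -0.2,  0.8]), 'moment': array([ 0., -0.,  0.]), 'grip_force': 0.0, 'opening': 0.9992692890337648}
top [ 554.3   -9.7 1225.1] [-3.1 -0.  -1.5] 508.9038410070628
top cup_loose 0.74 [ 480.3 -347.4   24.1]
top cup_loose 0.71 [606.4 -48.  129.6]
top cup_kept 0.75 [605.7 -47.6 125.2]
top drawer 0.96 [592.2 -49.6  95.9]
top drawer 0.67 [430.9 300.3 122.8]
top drawer 0.54 [744.  -52.  179.2]
top drawer_pull 0.64 [589.9 -47.  100.8]
top drawer_floor 0.88 [589.9 -45.5  98.4]
top unit_top 0.98 [742.  -48.8 177.5]
top bottle 0.96 [434.8 298.4 124.1]
top tin 0.89 [641.4 391.6   3.6]
top brush 0.69 [ 629.5 -391.6   17.6]
top cup_loose mask 0.86 531 [ 453.4 -372.9    7. ] [ 511.5 -312.3   48.1] [ 481.8 -348.8   24. ]
top drawer mask 0.61 8322 [ 496.3 -165.6   -2.1] [700.7  73.1 182.8] [589.2 -46.9 101. ]
top drawer mask 0.51 572 [ 453.3 -384.9   -7.6] [ 514.3 -312.3   48.4] [ 483.3 -348.1   25.5]
side [   7.6 -761.7  930.8] [-2.3  0.  -0.7] 554.2706746371375
side cup_loose 0.57 [ 492.  -344.4   29.5]
side cup_kept 0.67 [608.9 -42.4 128.9]
side drawer 0.58 [597.2 -51.9 115.8]
side drawer_pull 0.8 [599.1 -54.  115.5]
side drawer_pull 0.61 [420.8 290.7  98.6]
side drawer_floor 0.79 [599.3 -57.9 112.3]
side unit_top 0.65 [729.8 -95.1 146.7]
side bottle 0.77 [421.2 290.1  97.9]
side bottle 0.43 [599.6 -58.3 112.3]
side tin 0.92 [643.9 390.8  17.9]
side brush 0.57 [ 623.7 -407.2   14.9]
side cup_loose mask 0.67 845 [ 451.8 -374.6   -2.2] [ 513.6 -290.6   48.4] [ 487.6 -339.2   29. ]
side drawer mask 0.36 1526 [581.  294.7  -3.2] [692.2 485.9  49.3] [642.3 388.5  19.3]
```

View pics/top0.png

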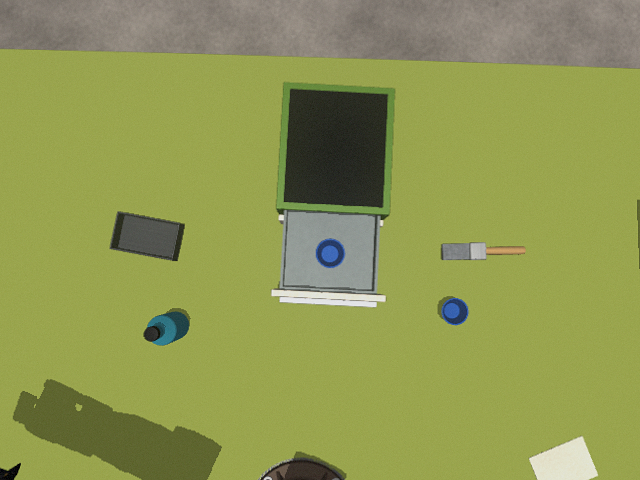

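View pics/side0.png

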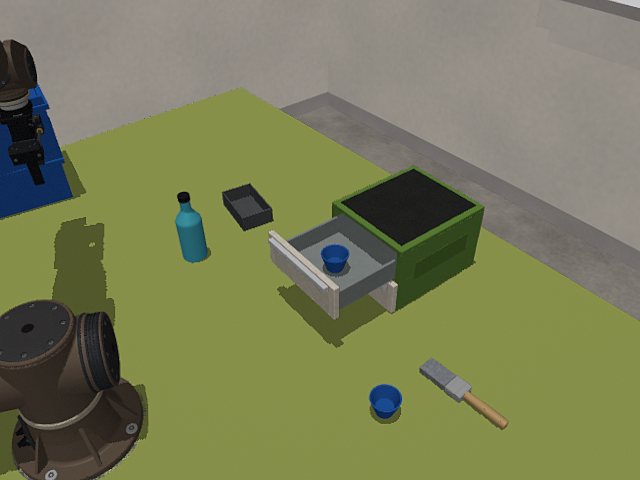

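The top view shows the loose cup at (455,311), the kept cup at (330,253), the drawer front along row ~297 and the bottle at (165,330). The side view agrees. Next I'll measure the rim centres and the unit yaw precisely.

```bash
cat >> h.py <<'E'
def rim(p,near,zr):
    """rim circle centre: blue blob outline projected to plane z=zr"""
    hsv=cv2.cvtColor(p["img"],cv2.COLOR_RGB2HSV)
    m=cv2.inRange(hsv,(105,120,40),(130,255,255))
    n,l,s,c=cv2.connectedComponentsWithStats(m)
    K=np.array([[p["fx"],0,p["cx"]],[0,p["fy"],p["cy"]],[0,0,1]])
    best=None
    for i in range(1,n):
        if s[i,4]<60: continue
        cnt=max(cv2.findContours((l==i).astype(np.uint8),0,1)[0],key=len)
        pts=cv2.convexHull(cnt).astype(float)
        d=np.c_[cv2.undistortPoints(pts,K,np.array(p["D"]))[:,0],np.ones(len(pts))]@Rc(p).T
        o=np.array(p["position"]); g=(o+d*((zr-o[2])/d[:,2])[:,None])[:,:2]
        (a,r)=cv2.minEnclosingCircle(g.astype(np.float32))
        e=np.hypot(a[0]-near[0],a[1]-near[1])
        if best is None or e<best[0]: best=(e,a,r)
    return best
def shift(target,yaw=None):
    s=env.state(); T=R.from_euler('xyz',s["tcp_rot"])
    d=T.inv().apply(np.array(target)-s["eef_pos"])/10
    print("shift cm (tool now)",d.round(2),"rot",s["tcp_rot"].round(4),"pos",s["eef_pos"].round(1))
E
python3 - <<'E'
from h import *
np.set_printoptions(precision=3,suppress=True)
p=cam("top")
print(rim(p,(482,-349),44),rim(p,(606,-48),144))
for t in("unit_top","drawer"):
  for d in env.trace(p,t)[:1]:
    c=cloud(p,d["mask"]); 
    for lo,hi in((172,190),(160,190)):
        q=c[(c[:,2]>lo)&(c[:,2]<hi)]
        print(t,d["score"],len(q),cv2.minAreaRect(q[:,:2].astype(np.float32)),q.min(0),q.max(0))
T=R.from_euler('xyz',env.state()["tcp_rot"]).as_matrix(); print(T, env.state()["tcp_rot"])
shift((480,100,300));
E
```

```text
(np.float64(7.067955702570087), (483.53485107421875, -342.1007080078125), 30.775930404663086) (np.float64(1.2982834615306142), (605.5369873046875, -46.787086486816406), 30.812776565551758)
unit_top 0.92 15316 ((729.1281127929688, -50.24201202392578), (237.0674591064453, 461.61578369140625), 88.43680572509766) [ 496.472 -173.636  172.023] [961.379  72.971 188.039]
unit_top 0.92 15387 ((728.8966064453125, -50.49391174316406), (237.1165313720703, 461.7531433105469), 88.52681732177734) [ 496.339 -173.636  160.955] [961.379  72.971 188.039]
drawer 0.96 1240 ((511.25738525390625, -43.236610412597656), (232.69044494628906, 26.111473083496094), 88.56613159179688) [ 497.439 -159.589  172.023] [526.802  72.971 184.957]
drawer 0.96 1294 ((545.6600952148438, -21.452041625976562), (226.72190856933594, 182.3931884765625), 38.186500549316406) [ 497.439 -159.589  161.288] [691.142  72.971 184.957]
[[-0.957  0.289 -0.   ]
 [ 0.289  0.957  0.   ]
 [ 0.     0.    -1.   ]] [ 3.141 -0.     2.849]
shift cm (tool now) [-43.08 -39.07  -8.54] rot [ 3.142 -0.     2.849] pos [180.4 598.4 214.7]
```

```bash
python3 -m inch '[[0,0,-0.133,0,0,-4.2,-1],[0,0,-0.133,0,0,-4.3,-1],[0,0,0,-2.85,-4.45,0,-1],[0,0,0,-2.85,-4.45,0,-1],[0,0,0,-2.85,-4.45,0,-1],[0,0,0,-2.85,-4.45,0,-1],[0,0,0,-2.85,-4.45,0,-1],[0,0,0,-2.85,-4.45,0,-1],[0,0,0,-2.85,-4.45,0,-1],[0,0,0,-2.85,-4.45,0,-1],[0,0,0,-2.85,-4.45,0,-1],[0,0,0,-2.85,-4.45,0,-1],[0,0,0,-2.85,-4.45,0,-1],[0,0,0,0,-5,0,-1],[0,0,0,0,-5,0,-1],[0,0,0,0,-5,0,-1],[0,0,0,0,-5,0,-1],[0,0,0,0,-5,0,-1],[0,0,0,0,-5,0,-1]]'; python3 -m inch '[[0,0,0,0,-5,3,-1],[0,0,0,0,-5,3,-1],[0,0,0,0,-4,3,-1],[0,0,0,0,0,3,-1],[0,0,0,0,0,0,-1],[0,0,0,0,0,0,-1]]'
python3 - <<'E'
from h import *
p=cam("wrist"); save(p,"w1.png"); print(p["position"],p["orientation"])
print(rim(p,(483,-342),44)); q=cam("side"); print(rim(q,(483,-342),44), rim(q,(606,-48),144))
for d in env.trace(p,"cup_loose")[:2]:
    c=cloud(p,d["mask"]); r=c[c[:,2]>38]; print(d["score"],len(r),cv2.minEnclosingCircle(r[:,:2].astype(np.float32)),c[:,2].max())
shift((483.5,-343,34))
E
```

```text
t: 3.72
eef_pos: [472.3, -200.9, 299.8]
tcp_rot: [-3.142, 0.0, 3.115]
ft_force: [0.9, 0.2, 0.1]
opening: 1.001
grip_force: 0.0
t: 4.47
eef_pos: [469.3, -339.1, 180.8]
tcp_rot: [-3.141, 0.001, 3.115]
ft_force: [-0.1, 0.7, -0.4]
opening: 1.003
grip_force: 0.0
[ 385.13431672 -337.76281405  350.43036808] [2.84032643e+00 6.97232927e-04 1.54375636e+00]
(np.float64(3.208848808899581), (482.8661193847656, -345.2060546875), 30.792362213134766)
(np.float64(8.792425063630171), (477.99517822265625, -349.22900390625), 37.85548400878906) (np.float64(21.8607804713151), (586.3049926757812, -57.486854553222656), 44.25267028808594)
0.95 1113 ((483.4665832519531, -345.1571044921875), 31.63406753540039) 46.05220366466949
shift cm (tool now) [-1.39 -0.34 14.71] rot [-3.1402e+00  1.7000e-03  3.1156e+00] pos [ 469.4 -339.   181. ]
```

View pics/w1.png

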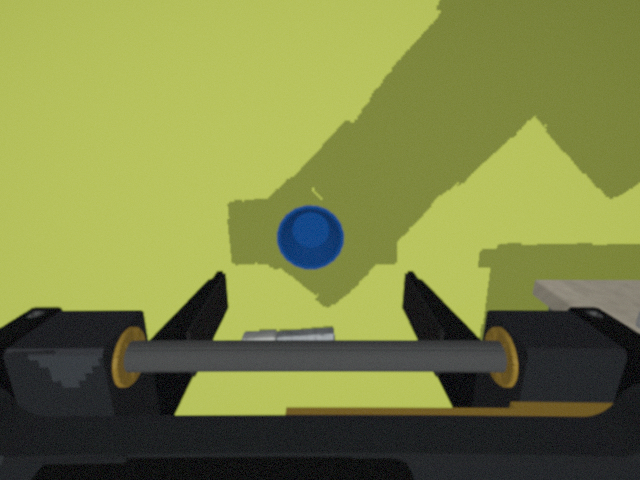

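The cup sits centred at (310,237) between the fingers, whose tips are at columns ~220 and ~410. All estimates agree on a rim centre near (483,-345), so I'll grasp just under the rim.

```bash
python3 -m inch '[[0,0,0,-1.4,-0.57,4,-1],[0,0,0,0,0,4,-1],[0,0,0,0,0,4,-1],[0,0,0,0,0,2.7,-1],[0,0,0,0,0,0,-1],[0,0,0,0,0,0,1],[0,0,0,0,0,0,1],[0,0,0,0,0,0,1],[0,0,0,0,0,0,1],[0,0,0,0,0,0,1],[0,0,0,0,0,0,1],[0,0,0,0,0,0,1],[0,0,0,0,0,0,1]]'
```

```text
t: 6.25
eef_pos: [482.9, -345.3, 33.2]
tcp_rot: [-3.141, 0.001, 3.115]
ft_force: [0.3, 1.0, 6.9]
opening: 0.645
grip_force: 30.0
```

```bash
python3 -m inch '[[0,0,0,0,0,-1,1],[0,0,0,0,0,-2.7,1],[0,0,0,0,0,-4,1],[0,0,0,0,0,-5,1],[0,0,0,0,0,-5,1],[0,0,0,0,0,-5,1],[0,0,0,0,0,0,1],[0,0,0,0,0,0,1]]'
python3 - <<'E'
from h import *
np.set_printoptions(precision=1,suppress=True)
p=cam("wrist"); q=cam("side"); save(p,"w2.png"); save(q,"s2.png")
cv2.imwrite("pics/b2.png",np.hstack([cv2.resize(x["img"][:,:,::-1],(400,300)) if x is p else cv2.resize(x["img"][200:440,300:620,::-1],(400,300)) for x in(p,q)]))
for d in env.trace(p,"cup_loose")[:1]:
    c=cloud(p,d["mask"]); z=c[:,2].max(); r=c[c[:,2]>z-7]; print(d["score"],z,cv2.minEnclosingCircle(r[:,:2].astype(np.float32)),np.linalg.lstsq(np.c_[r[:,:2],np.ones(len(r))],r[:,2],rcond=None)[0])
shift((605.5,-47,260))
E
```

```text
t: 7.25
eef_pos: [482.3, -344.9, 259.2]
tcp_rot: [3.141, -0.001, 3.115]
ft_force: [-0.2, -0.0, -1.1]
opening: 0.644
grip_force: 30.0
shift cm (tool now) [-11.5  30.1  -0.1] rot [ 3.1 -0.   3.1] pos [ 482.3 -344.9  258.3]
```

View pics/b2.png

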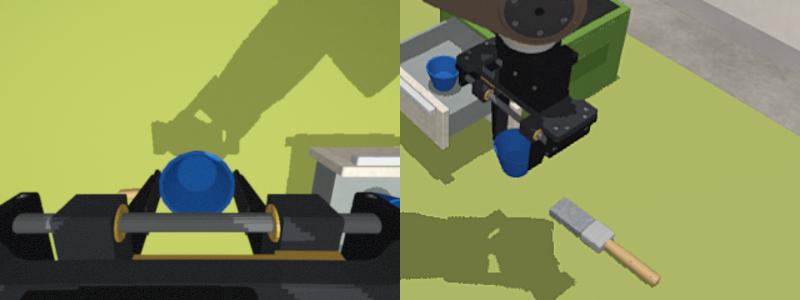

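Run:
```python
import cv2,numpy as np
a=cv2.imread("pics/w2.png")[220:380,220:420];b=cv2.imread("pics/s2.png")[270:370,350:475]
cv2.imwrite("pics/z2.png",np.hstack([cv2.resize(a,(400,320)),cv2.resize(b,(400,320))]))
```

```text
(no output)
```

View pics/z2.png

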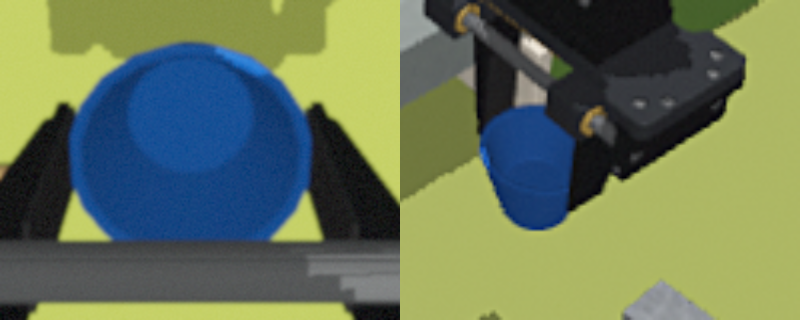

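The cup is held upright: its base at (190,112) in the crop lies near the rim centre, and the side view agrees. Now I'll carry it over the kept cup and lower it.

```bash
python3 -m inch '[[0,0,0,-1.92,5.02,0,1],[0,0,0,-1.92,5.02,0,1],[0,0,0,-1.92,5.02,0,1],[0,0,0,-1.92,5.02,0,1],[0,0,0,-1.92,5.02,0,1],[0,0,0,-1.92,5.02,0,1],[0,0,0,0,0,0,1],[0,0,0,0,0,2.5,1],[0,0,0,0,0,2.5,1],[0,0,0,0,0,0,1],[0,0,0,0,0,0,1]]'
python3 - <<'E'
from h import *
np.set_printoptions(precision=1,suppress=True)
p=cam("wrist"); q=cam("side"); save(p,"w3.png"); save(q,"s3.png")
cv2.imwrite("pics/b3.png",np.hstack([cv2.resize(p["img"][150:390,160:480,::-1],(400,300)),cv2.resize(q["img"][160:340,220:460,::-1],(400,300))]))
shift((605.5,-47,150))
E
```

```text
t: 8.78
eef_pos: [606.1, -47.8, 210.2]
tcp_rot: [-3.142, 0.0, 3.114]
ft_force: [0.4, 0.1, -0.6]
opening: 0.643
grip_force: 30.0
shift cm (tool now) [0.1 0.1 6.1] rot [-3.1  0.   3.1] pos [606.2 -47.6 210.6]
```

View pics/b3.png

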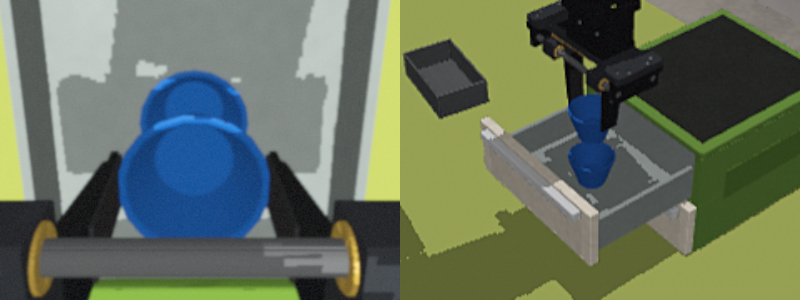

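The held cup lines up over its twin in both views (columns 195 and 590 of the crops), so I'll lower it.

```bash
python3 -m inch '[[0,0,0,0,0,2,1],[0,0,0,0,0,2,1],[0,0,0,0,0,1,1],[0,0,0,0,0,0.5,1],[0,0,0,0,0,0,1],[0,0,0,0,0,0,1]]'
```

```text
t: 9.62
eef_pos: [606.2, -47.3, 155.3]
tcp_rot: [-3.141, 0.001, 3.115]
ft_force: [0.3, 0.2, -0.6]
opening: 0.645
grip_force: 30.0
```

```bash
python3 -m inch '[[0,0,0,0,0,0.3,1],[0,0,0,0,0,0,1],[0,0,0,0,0,0,1]]'; python3 -m inch '[[0,0,0,0,0,0.2,1],[0,0,0,0,0,0,1],[0,0,0,0,0,0,1]]'; python3 -m inch '[[0,0,0,0,0,0.1,1],[0,0,0,0,0,0,1],[0,0,0,0,0,0,1]]'
```

```text
t: 10.0
eef_pos: [605.9, -47.2, 151.6]
tcp_rot: [3.141, 0.0, 3.115]
ft_force: [-0.2, -0.6, -0.2]
opening: 0.645
grip_force: 30.0
t: 10.38
eef_pos: [605.9, -47.2, 149.6]
tcp_rot: [3.142, -0.0, 3.115]
ft_force: [-0.3, 1.2, -0.8]
opening: 0.647
grip_force: 30.0
t: 10.75
eef_pos: [605.9, -47.2, 148.6]
tcp_rot: [3.142, 0.0, 3.115]
ft_force: [0.1, -0.6, 0.3]
opening: 0.642
grip_force: 30.0
```

```bash
python3 -m inch '[[0,0,0,0,0,0.1,1],[0,0,0,0,0,0,1],[0,0,0,0,0,0,1]]'; python3 -m inch '[[0,0,0,0,0,0,-0.35],[0,0,0,0,0,0,-0.45],[0,0,0,0,0,0,-0.6],[0,0,0,0,0,0,-0.8],[0,0,0,0,0,0,-0.8],[0,0,0,0,0,-1,-0.8],[0,0,0,0,0,-3,-0.8],[0,0,0,0,0,-5,-0.8],[0,0,0,0,0,-5,-0.8],[0,0,0,0,0,0,-0.8]]'
python3 - <<'E'
from h import *
np.set_printoptions(precision=1,suppress=True)
p=cam("wrist"); q=cam("side"); save(p,"w4.png"); save(q,"s4.png")
cv2.imwrite("pics/b4.png",np.hstack([cv2.resize(p["img"][90:390,160:560,::-1],(400,300)),cv2.resize(q["img"][160:340,220:460,::-1],(400,300))]))
for d in env.trace(p,"cup_loose")[:2]:
    c=cloud(p,d["mask"]); z=c[:,2].max(); r=c[c[:,2]>z-6]; print(d["score"],z,cv2.minEnclosingCircle(r[:,:2].astype(np.float32)))
for d in env.trace(q,"drawer")[:1]+env.trace(p,"drawer")[:1]:
    c=cloud(p if d["mask"] is None else q,d["mask"])
    r=c[(c[:,2]>172)&(c[:,0]<560)]; print("front top",len(r),r.min(0) if len(r) else 0,r.max(0) if len(r) else 0)
E
```

```text
t: 11.12
eef_pos: [606.4, -47.4, 148.3]
tcp_rot: [-3.141, 0.001, 3.115]
ft_force: [-0.9, -1.6, 5.1]
opening: 0.644
grip_force: 30.0
t: 12.38
eef_pos: [607.0, -47.4, 292.3]
tcp_rot: [-3.14, 0.007, 3.115]
ft_force: [0.3, 0.1, -0.4]
opening: 0.899
grip_force: 0.0
0.9 160.85743103063305 ((606.66943359375, -49.13442611694336), 31.582843780517578)
0.44 396.1047893384321 ((585.362060546875, -46.19647979736328), 13.015992164611816)
front top 1003 [ 494.9 -163.9  172.1] [526.3  71.8 184. ]
front top 1379 [ 463.5 -163.9  172.1] [559.8  73.  566.7]
```

View pics/b4.png

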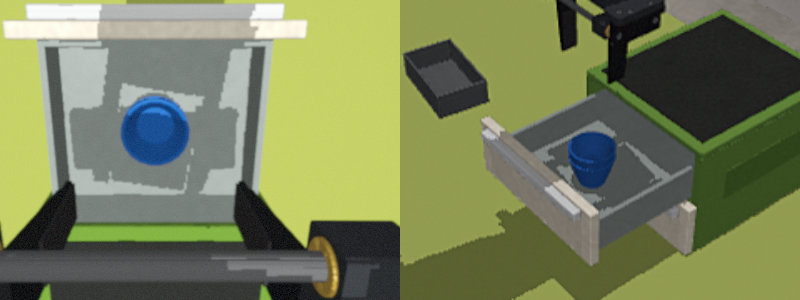

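Nesting is confirmed: the rim is at z≈160 (159 expected) at (606,-49), and the pair is upright in both views. Now I'll move in front of the drawer with the fingers shut.

```bash
python3 -m inch '[[0,0,0,4,0,0,-0.8],[0,0,0,4,0,0,0],[0,0,0,4,0,0,1],[0,0,0,3.7,0,0,1],[0,0,0,0,0,3,1],[0,0,0,0,0,4,1],[0,0,0,0,0,4,1],[0,0,0,0,0,3.2,1],[0,0,0,0,0,0,1],[0,0,0,0,0,0,1]]'; python3 -m inch '[[0,0,0,-1,0,0,1],[0,0,0,-1,0,0,1],[0,0,0,-0.5,0,0,1],[0,0,0,-0.5,0,0,1],[0,0,0,-0.5,0,0,1],[0,0,0,-0.5,0,0,1],[0,0,0,-0.5,0,0,1]]'
```

```text
t: 13.88
eef_pos: [449.3, -43.1, 146.3]
tcp_rot: [3.142, 0.0, 3.115]
ft_force: [-0.2, -0.1, -0.8]
opening: 0.026
grip_force: 0.0
t: 14.75
eef_pos: [494.1, -44.2, 145.5]
tcp_rot: [3.141, -0.001, 3.115]
ft_force: [-0.8, 0.4, -0.0]
opening: 0.006
grip_force: 0.6
```

```bash
python3 -m inch '[[0,0,0,-0.6,0,0,1],[0,0,0,-0.7,0,0,1],[0,0,0,-0.8,0,0,1],[0,0,0,-0.8,0,0,1],[0,0,0,-0.8,0,0,1],[0,0,0,-0.8,0,0,1],[0,0,0,-0.8,0,0,1],[0,0,0,-0.8,0,0,1],[0,0,0,-0.8,0,0,1],[0,0,0,-0.8,0,0,1],[0,0,0,-0.8,0,0,1],[0,0,0,-0.8,0,0,1],[0,0,0,-0.8,0,0,1],[0,0,0,-0.8,0,0,1],[0,0,0,-0.8,0,0,1],[0,0,0,-0.8,0,0,1],[0,0,0,-0.6,0,0,1],[0,0,0,-0.5,0,0,1]]'; python3 -m inch '[[0,0,0,-0.4,0,0,1],[0,0,0,-0.4,0,0,1],[0,0,0,-0.4,0,0,1],[0,0,0,0,0,0,1]]'; python3 -m inch '[[0,0,0,-0.2,0,0,1],[0,0,0,0,0,0,1]]'
```

```text
t: 17.0
eef_pos: [630.3, -47.9, 145.6]
tcp_rot: [-3.142, 0.0, 3.115]
ft_force: [-0.9, 1.0, -0.2]
opening: 0.003
grip_force: 0.6
t: 17.5
eef_pos: [642.3, -48.3, 145.7]
tcp_rot: [-3.142, 0.001, 3.115]
ft_force: [0.5, 0.1, 0.2]
opening: 0.004
grip_force: 0.0
t: 17.75
eef_pos: [643.7, -48.3, 145.7]
tcp_rot: [3.142, -0.001, 3.115]
ft_force: [-3.5, -0.9, 1.9]
opening: 0.002
grip_force: 1.8
```

Run:
```python
from h import *
np.set_printoptions(precision=1,suppress=True)
p=cam("top");q=cam("side"); save(q,"s5.png"); cv2.imwrite("pics/b5.png",np.hstack([cv2.resize(p["img"][150:330,220:460,::-1],(400,300)),cv2.resize(q["img"][160:340,270:510,::-1],(400,300))]))
```

```text
(no output)
```

View pics/b5.png

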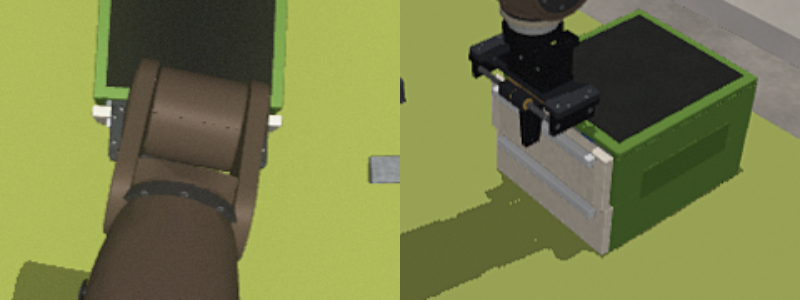

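The drawer is about a centimetre proud, with the catch resisting at 3.5 N. I'll keep pushing in small steps.

```bash
python3 -m inch '[[0,0,0,-0.2,0,0,1],[0,0,0,-0.2,0,0,1],[0,0,0,0,0,0,1]]'; python3 -m inch '[[0,0,0,-0.2,0,0,1],[0,0,0,-0.2,0,0,1],[0,0,0,0,0,0,1]]';python3 -m inch '[[0,0,0,-0.1,0,0,1],[0,0,0,-0.1,0,0,1],[0,0,0,0,0,0,1]]';python3 -m inch '[[0,0,0,-0.1,0,0,1],[0,0,0,0,0,0,1]]'
```

```text
t: 18.23
eef_pos: [648.4, -48.4, 145.7]
tcp_rot: [3.142, 0.001, 3.115]
ft_force: [0.2, -0.3, -0.3]
opening: 0.003
grip_force: 0.0
t: 18.6
eef_pos: [652.2, -48.4, 145.6]
tcp_rot: [3.141, 0.0, 3.115]
ft_force: [-2.2, 0.9, 1.3]
opening: 0.002
grip_force: 0.7
t: 18.98
eef_pos: [652.2, -48.4, 145.6]
tcp_rot: [3.141, -0.004, 3.115]
ft_force: [-12.7, 0.0, 7.8]
opening: 0.004
grip_force: 6.5
t: 19.23
eef_pos: [652.2, -48.4, 145.6]
tcp_rot: [3.141, -0.007, 3.115]
ft_force: [-17.8, 0.3, 9.8]
opening: 0.005
grip_force: 9.4
```

Home against the stop. I'll retreat and check.

```bash
python3 -m inch '[[0,0,0,0.3,0,0,1],[0,0,0,1,0,0,1],[0,0,0,3,0,0,1],[0,0,0,5,0,0,1],[0,0,0,5,0,0,1],[0,0,0,2,0,-5,1],[0,0,0,0,5,-5,1],[0,0,0,0,5,-5,1],[0,0,0,0,5,0,1],[0,0,0,0,5,0,1],[0,0,0,0,0,0,1]]'
python3 - <<'E'
from h import *
np.set_printoptions(precision=1,suppress=True)
p=cam("top");q=cam("side"); save(q,"s6.png")
cv2.imwrite("pics/b6.png",np.hstack([cv2.resize(p["img"][:,:,::-1],(400,300)),cv2.resize(q["img"][160:340,270:510,::-1],(400,300))]))
for t in("bottle","tin","brush"): print(t,[w(p,d["centre"]) for d in env.find_in(p,t)[:1]])
E
```

```text
t: 20.6
eef_pos: [496.5, 146.7, 284.0]
tcp_rot: [3.141, 0.001, 3.119]
ft_force: [1.0, -0.9, -0.0]
opening: 0.003
grip_force: 0.0
bottle []
tin [array([639.4, 391.5,   3.3])]
brush [array([ 631.5, -391.9,   16.9])]
```

View pics/b6.png

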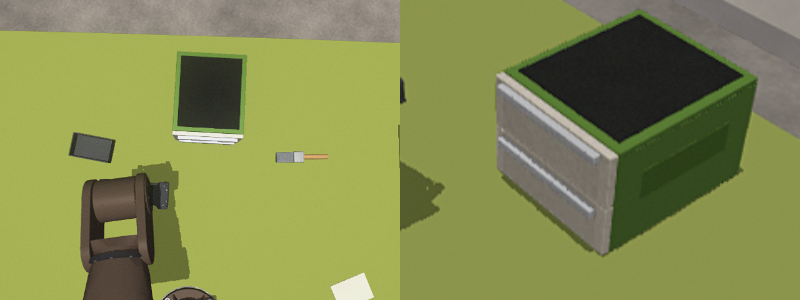

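The drawers are flush in the side view. The bottle is behind the arm in the top view, so I'll check it from the side before handing in.

Run:
```python
from h import *
np.set_printoptions(precision=1,suppress=True)
q=cam("side")
print(env.state()["ft_force"])
for t in("bottle","tin","brush"): print(t,[(round(d["score"],2),w(q,d["centre"])) for d in env.find_in(q,t)[:2]])
a=cv2.imread("pics/side0.png")[185:270,170:210].astype(int);b=q["img"][185:270,170:210,::-1].astype(int)
print("bottle patch change",np.abs(a-b).mean())
```

```text
[-0.5 -1.1  0.2]
bottle [(0.92, array([421.8, 287.8,  98. ]))]
tin [(0.79, array([641.6, 391.3,  15.1]))]
brush [(0.83, array([ 624.2, -405.2,   16.5]))]
bottle patch change 3.8890196078431374
```

```bash
python3 -c "
from cell import env
print(env.job_done())"
```

```text
the job is handed in; nothing more can be done
None
```

The job is handed in at about 21 s: the loose cup was nested upright in its twin (checked before closing), the drawer was pushed to its stop and stayed flush after I backed off, and the bottle, tin and brush have not moved.

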